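# Get the honey jar out from behind the canisters

### The job

The little honey jar stands at the back of the wooden tray, behind the round canister and the square tin: leave it where it is while you first move the canister and the tin out of the way, both standing upright on the chopping board. With those two waiting on the board, stand the jar in the middle of the round white pot stand; only then put the canister back in the middle of its round coaster and the tin back in the middle of its square coaster on the tray. Let go of everything, tip nothing over, and leave the egg cup, the mug and the cactus where they are.

Things in the scene. Friction and masses are not known exactly. Their poses are not given: they have to be found in the camera images.
- canister_mid (a point): Tall round white ceramic canister with a pale wooden lid, 64 mm across and 140 mm high, about 0.4 kg, loose; starts upright in the middle of the round coaster. This point is its centre, half-way up (70 mm above its underside); z is up along it. The lid is fast; being tall, it is best gripped by its top, 20 to 30 mm below the top face.
- tin_mid (a point): Tall square steel tin with a square steel lid, 60 x 60 mm (lid 61 mm) and 130 mm high, about 0.35 kg, loose; starts upright in the middle of the square coaster. This point is its centre, half-way up (65 mm above its underside); x and y are square to its sides, z up. The lid is fast; being tall, it is best gripped by its top, 20 to 30 mm below the top face.
- jar_mid (a point): Small round amber glass honey jar with a brass cap, 43 mm across and 56 mm high, about 0.15 kg, loose; stands upright on the tray's floor behind (on the +x side of) the canister and tin, close to both. This point is its centre, half-way up (28 mm above its underside).
- coaster_round: Round cork coaster, 76 mm across, 3 mm thick, fixed on the tray's floor, the canister's own place; its rim shows around the canister. It and the square coaster lie side by side in the front half of the tray, 90 mm apart centre to centre; which is on the left changes. Origin: centre of its underside (10 mm above the worktop); x points to the tray's back, y along its front.
- coaster_square: Square cork coaster, 76 x 76 mm, 3 mm thick, fixed on the tray's floor, the tin's own place; its edge shows around the tin. Origin: centre of its underside (10 mm above the worktop); x points to the tray's back, y along its front (square to its edges). The dark wooden tray itself is fixed, 200 mm deep (along this x) by 250 mm wide, floor 10 mm and rim 20 mm above the worktop.
- board: Pale wooden chopping board, 250 mm (its x) by 180 mm (its y), 14 mm thick, fixed on the worktop on one side of the tray (left or right changes), empty at the start: the side area. Origin: centre of its underside, on the worktop (z = 0).
- stand: Flat round white ceramic pot stand, 100 mm across, 8 mm thick, fixed on the worktop on the other side of the tray. The jar's target. Origin: centre of its underside, on the worktop (z = 0).
- eggcup: Bystander, loose: blue ceramic egg cup, 44 mm across, 48 mm high, on the tray beside the jar. Origin: centre of its underside.
- mug: Bystander, loose: blue mug, 76 mm across, 88 mm high, on the worktop beyond the pot stand. Origin: centre of its underside; its handle points along its y.
- cactus: Bystander, loose: small cactus in a terracotta pot, 62 mm across, 92 mm high, on the worktop beyond the chopping board. Origin: centre of its underside.
Not all that is in view belongs to the job. Of the things that look like the part that bears jar_mid, the smallest one is meant.

How it is judged:
On the way, in this order (a step that is already met when the one before it is completed fails the run):
1. the canister and the tin both stand upright on the chopping board, let go, and the jar is still in its place (within 25 mm) (x of canister_mid in the frame of board between -0.125 and 0.125 m and y of canister_mid in the frame of board between -0.09 and 0.09 m and z of canister_mid in the frame of board between 0.078 and 0.09 m and angle between each of canister_mid, tin_mid's own z axis and vertical below 0.1 rad and x of tin_mid in the frame of board between -0.125 and 0.125 m and y of tin_mid in the frame of board between -0.09 and 0.09 m and z of tin_mid in the frame of board between 0.073 and 0.085 m and contact force between the fingers and canister below 0.1 N and linear speed of each of canister, tin below 0.02 m/s and contact force between the fingers and tin below 0.1 N and distance of jar_mid from where it was at the start of the episode below 0.025 m), for 0.2 s.
2. the jar stands in the middle of the pot stand, let go, with the canister and the tin still upright on the chopping board (x of canister_mid in the frame of board between -0.125 and 0.125 m and y of canister_mid in the frame of board between -0.09 and 0.09 m and z of canister_mid in the frame of board between 0.078 and 0.09 m and angle between each of canister_mid, tin_mid, jar_mid's own z axis and vertical below 0.1 rad and x of tin_mid in the frame of board between -0.125 and 0.125 m and y of tin_mid in the frame of board between -0.09 and 0.09 m and z of tin_mid in the frame of board between 0.073 and 0.085 m and horizontal distance between jar_mid and stand below 0.015 m and z of jar_mid in the frame of stand between 0.03 and 0.042 m and contact force between the fingers and jar below 0.1 N and linear speed of jar below 0.02 m/s), for 0.2 s.
At the end, for the whole second after the job is handed in: The jar stands upright on the pot stand within 15 mm of its centre, the canister upright on the round coaster and the tin upright on the square coaster, each within 12 mm of the coaster's centre, all released and at rest (horizontal distance between jar_mid and stand below 0.015 m and angle between each of jar_mid, canister_mid, tin_mid's own z axis and vertical below 0.1 rad and z of jar_mid in the frame of stand between 0.03 and 0.042 m and contact force between the fingers and jar below 0.1 N and linear speed of each of jar, canister, tin below 0.02 m/s and horizontal distance between canister_mid and coaster_round below 0.012 m and z of canister_mid in the frame of coaster_round between 0.067 and 0.079 m and contact force between the fingers and canister below 0.1 N and horizontal distance between tin_mid and coaster_square below 0.012 m and z of tin_mid in the frame of coaster_square between 0.062 and 0.074 m and contact force between the fingers and tin below 0.1 N); the robot touches nothing.
It fails at once if the canister, the tin or the jar is tipped over (past 40 degrees) (angle between any of canister_mid, tin_mid, jar_mid's own z axis and vertical above 0.7 rad).
It fails at once if the egg cup, the mug or the cactus is shifted by more than 25 mm or tipped over (distance of any of eggcup, mug, cactus from where it was at the start of the episode above 0.025 m or angle between any of eggcup, mug, cactus's own z axis and vertical above 0.7 rad).
It also fails if it takes over 112 s, if anything falls off the work surface, if the arm or the gripper's body presses on something with over 40 N, if the wrist force passes 120 N, or if a joint passes its speed limit or range.

### The arm

A 6-joint arm with a two-finger parallel gripper is mounted at the origin on the work surface. World frame = base frame: x ahead of the robot, y to its left, z up, the work surface at z = 0. Lengths are in m, angles in rad, forces in N, time in s.
With the tool pointing down it reaches from about 0.35 to 0.975 m from the base axis. Payload 4.9 kg.
Tool frame: the origin (TCP) lies midway between the tips of the shut fingers; the grasp point (between the pads) lies 19 mm behind it; z points along the fingers, y is the line along which they close (so a half turn about z gives the same grasp; the last joint's range is limited). The gripper opens to 85 mm and grips with 20 to 120 N. Pads are 22 mm wide; open, the fingers measure 114 mm over their backs; the gripper's body (76 mm by 85 mm) begins 54 mm behind the grasp point. The pads swing forward as they close: fully open they stand 13 mm farther back than shut.
Start: joints at [-1.322, 0.053, 1.613, -0, 1.476, -0.119], TCP at [0.225, -0.583, 0.231] pointing down, gripper open.
Joint ranges: [-3.01, 3.01], [-1.01, 2.22], [0.06, 2.58], [-1.02, 4.17], [0.09, 2.62], [-3.14, 3.14]. Speed limits (rad/s): [2.57, 2.57, 3.14, 3.14, 3.14, 3.14].

### API

Orientations are given as a rotation vector (axis times angle).
In Python, from station import ctrl gives the robot as it stands. The module is installed in compiled form; this text tells all that it offers.
- The arm moves only by the shell command python3 -m handwheel 'ROWS' [OPENING] [FORCE]. ROWS is JSON, a list of rows, each a list of 2 entries, a list of its own where there are three numbers: the shift along the tool's x, y, z in cm, then the turn, a rotation vector about the tool's x, y, z in rad. In form: [[[tx, ty, tz], [ax, ay, az]], ...]. A call has 1 to 5 rows; each row is the pose to reach, as a shift and turn from the pose commanded when the call began, along the tool's axes at that moment; what a row does not reach only later rows make up. A row lasts 1/8 s, in which the tool goes at most 62.5 mm and 10.7 degrees, less where a joint would pass 70% of its speed; a pose out of reach is approached as far as the arm can. A call with a gripper value outside its range is refused whole. OPENING is the gripper's target within -1 to 1 (shut at 1, half-way at 0, fully open at -1), set as the call begins (- or left out, the last holds). The fingers move at their own pace and stop on an object; FORCE is the grip in N (left out, the last holds). Time passes only in rows, so rows that repeat a pose let the fingers close. It gives the time, the measured TCP pose, the force, the opening and the grip force at its end, in the units of the state.
- ctrl.get_obs(): the state, without advancing time (a new reading comes with each control period).
- ctrl.get_image(name): name is "scene" or "top"; returns the picture (384x512x3 uint8, blue, green, red); there is no depth.
- ctrl.calibration(name): a dict with "fx", "fy", "cx", "cy" (pixels), "R" (3x3) and "t" (3): a world point X has camera coordinates R X + t. Camera axes: x right, y down, z forward; pixel columns grow to the right and rows downward; lengths in m; the calibration is good to about 2 mm. A picture is of the moment at which its call begins. calibration takes no time and is no camera call.
- ctrl.finish_job(): hands the job in; it is judged then, once.
Trained networks look in the newest picture that a camera, given by its name, has taken for a name from the list of things; names that differ only in an ending like _2 or _b are one class to them, and where a whole thing is asked for, a point or a joint stands for the part that bears it (a point fixed in the world has none). Each returns a list of dicts, best first, with "score" (0 to 1); they miss things now and then, are a little off and sometimes report something else, mostly with a low value. They report only what shows in the picture. A call takes as long as a camera call. They do not tell look-alikes from the thing itself.
- ctrl.look_for(camera, query): "position" ([column, row] in pixels, amid what is visible of it).
- ctrl.landmark_of(camera, query): "position" ([column, row] in pixels: a listed point, or the origin of a listed thing).
The state is a dict: "t": time; "q": joint angles; "dq": joint speeds; "effort": joint torques, N m; "tool_pos": TCP position; "tool_rot": TCP orientation; "contact_force": force on the tool from outside, world axes, zero at the start; "wrist_torque": the same for the moment, N m; "opening": finger opening in m; "grip_force": force on a finger pad.
Only numpy, scipy, OpenCV 4.12 (cv2) and the standard library are available. Lean on these libraries where they do the work, as an engineer would, in place of code of your own. Each camera call takes 0.05 s, during which the arm holds its last target. There are 200 camera calls.

## Working session

There is one attempt and no reset: what is moved stays moved. The work goes in short steps, Python scripts to look and compute and a shell command to move; the robot and the scene stay as the last step left them, time stands still between calls to the robot, and variables do not carry over. Pictures are saved under pics/ and viewed, at most 14 in all, crops included, and the job is handed in when it is done.

```bash
mkdir -p pics; cat > h.py <<'E'
import numpy as np, cv2
from station import ctrl
def ray(cam,px,z):
    c=ctrl.calibration(cam);R=np.array(c["R"]);t=np.array(c["t"])
    d=R.T@np.array([(px[0]-c["cx"])/c["fx"],(px[1]-c["cy"])/c["fy"],1]);o=-R.T@t
    return o+d*(z-o[2])/d[2]
def proj(cam,X):
    c=ctrl.calibration(cam);p=np.array(c["R"])@np.array(X)+np.array(c["t"])
    return [c["fx"]*p[0]/p[2]+c["cx"],c["fy"]*p[1]/p[2]+c["cy"]]
Z=dict(canister_mid=.083,tin_mid=.078,jar_mid=.038,coaster_round=.01,coaster_square=.01,board=0,stand=0,eggcup=.01,mug=0,cactus=0)
E
python3 - <<'E'
from h import *
np.set_printoptions(precision=3,suppress=True)
for c in ("scene","top"):
    cv2.imwrite(f"pics/{c}0.png",ctrl.get_image(c))
    print(c,"campos",-np.array(ctrl.calibration(c)["R"]).T@np.array(ctrl.calibration(c)["t"]))
    for n,z in Z.items():
        for r in ctrl.landmark_of(c,n)[:4]:
            print(n,round(r["score"],2),np.array(r["position"]).round(1),ray(c,r["position"],z))
o=ctrl.get_obs();print(o["t"],o["tool_pos"],o["tool_rot"])
E
```

```text
scene campos [ 0.996 -0.289  0.778]
canister_mid 0.88 [240.2 154.4] [0.496 0.017 0.083]
canister_mid 0.74 [151.3 303.8] [ 0.71  -0.322  0.083]
tin_mid 0.92 [210.5 173.7] [ 0.503 -0.072  0.078]
tin_mid 0.31 [118.8 233. ] [ 0.531 -0.313  0.078]
jar_mid 0.85 [169.2 236.9] [ 0.577 -0.226  0.038]
jar_mid 0.84 [268.6 241.2] [ 0.71  -0.048  0.038]
jar_mid 0.55 [245.4 189.3] [ 0.563 -0.013  0.038]
coaster_round 0.63 [243.3 170.4] [0.494 0.026 0.01 ]
coaster_square 0.34 [210.4 175. ] [ 0.459 -0.053  0.01 ]
board 0.58 [334.7 138.2] [0.535 0.31  0.   ]
stand 0.58 [117.4 233.9] [ 0.48 -0.32  0.  ]
eggcup 0.93 [274.7 187. ] [0.583 0.063 0.01 ]
mug 0.94 [148.2 306.2] [ 0.677 -0.333  0.   ]
mug 0.47 [240.7 151.7] [0.429 0.06  0.   ]
cactus 0.8 [388.9 174.9] [0.715 0.344 0.   ]
top campos [ 0.515 -0.001  1.085]
tin_mid 0.89 [282.6 218.1] [ 0.496 -0.076  0.078]
jar_mid 0.81 [343.6 184.3] [ 0.582 -0.238  0.038]
jar_mid 0.66 [139.2 208.1] [0.523 0.29  0.038]
jar_mid 0.58 [257.8 193.7] [ 0.558 -0.015  0.038]
jar_mid 0.58 [268.9 136.1] [ 0.709 -0.045  0.038]
coaster_round 0.58 [247.2 219.9] [0.49  0.013 0.01 ]
coaster_square 0.73 [279.8 215.1] [ 0.503 -0.074  0.01 ]
board 0.86 [140.9 207.6] [0.525 0.297 0.   ]
board 0.23 [256.9 192.5] [ 0.563 -0.013  0.   ]
stand 0.69 [375.5 227.4] [ 0.468 -0.33   0.   ]
eggcup 0.7 [227.2 184.5] [0.585 0.066 0.01 ]
eggcup 0.17 [371.3 148.3] [ 0.68  -0.321  0.01 ]
mug 0.89 [373.4 150.4] [ 0.676 -0.329  0.   ]
cactus 0.67 [125.6 137.3] [0.714 0.34  0.   ]
1.1 [ 0.225 -0.583  0.231] [-3.089 -0.574 -0.   ]
```

View pics/top0.png

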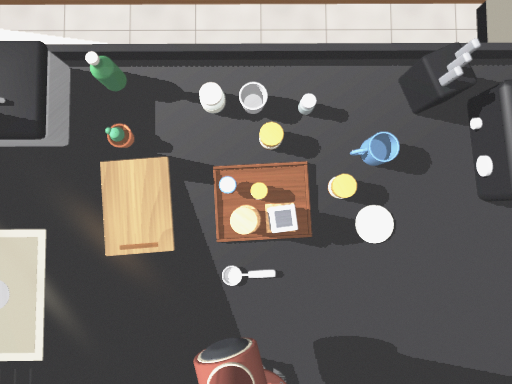

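View pics/scene0.png

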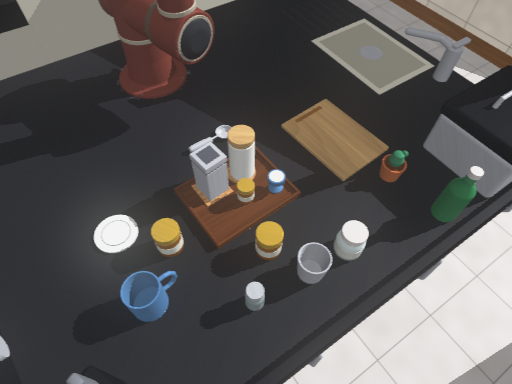

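Top view: the robot is at the bottom and the tray in the middle. Jar look-alikes: (259,191) on the tray, (343,186) beside the stand, and (271,135) behind the tray. The last two are larger and off the tray, so I choose (259,191). A close crop should confirm it.

```bash
python3 - <<'E'
from h import *
im=cv2.imread("pics/top0.png")
cv2.imwrite("pics/crop0.png",cv2.resize(im[150:250,205:325],None,fx=6,fy=6,interpolation=cv2.INTER_CUBIC))
E
```

```text
(no output)
```

View pics/crop0.png

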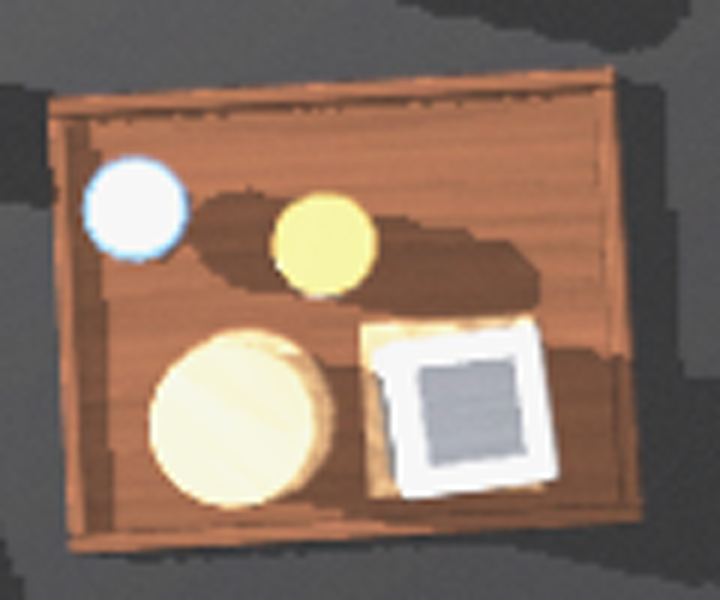

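The crop confirms it: the jar at (259,191) has the smallest cap and stands behind the canister and the tin. The tin is turned about 6° relative to the tray.

```bash
python3 - <<'E'
from h import *
np.set_printoptions(precision=4,suppress=True)
f=lambda c,z: ray("top",[(c[0]+.5)/6-.5+205,(c[1]+.5)/6-.5+150],z)
tr=np.array([f(c,.02) for c in [(50,100),(613,68),(640,520),(70,550)]])
print("tray c",tr.mean(0),"sides",[np.linalg.norm(tr[i]-tr[i-1]) for i in range(4)])
e=tr[0]-tr[1]+tr[3]-tr[2];yaw=np.arctan2(-e[0],e[1]);print("yaw",yaw)
print("canister",f((231,418),.153)," d",82/6*2*(f((300,300),.153)[1]-f((360,300),.153)[1])/10)
tn=np.array([f(c,.143) for c in [(372,347),(537,320),(558,477),(404,500)]])
e=tn[0]-tn[1]+tn[3]-tn[2];print("tin",tn.mean(0),"yaw",np.arctan2(-e[0],e[1]),[np.linalg.norm(tn[i]-tn[i-1]) for i in range(4)])
print("jar",f((325,245),.066),"egg",f((136,210),.058))
# coaster_square edges visible
print("coaster sq corners",[f(c,.013) for c in [(360,325),(370,498),(540,316)]])
im=cv2.imread("pics/top0.png");g=im.min(2)
m=(g>200).astype(np.uint8);n,l,s,c=cv2.connectedComponentsWithStats(m)
for i in range(1,n):
    if abs(c[i][0]-374)<12 and abs(c[i][1]-224)<12 and s[i][4]>300: print("stand",c[i],s[i],ray("top",c[i],.008))
b=np.array([ray("top",p,.014) for p in [(101,162),(167,157),(174,250),(107,255)]]);print("board",b.mean(0));print(b)
E
```

```text
tray c [ 0.5401 -0.026   0.02  ] sides [np.float64(0.1969964594816459), np.float64(0.24859310811184412), np.float64(0.19859320338996608), np.float64(0.24873983015729062)]
yaw 0.049527494332768866
canister [0.4952 0.0205 0.153 ]  d 0.0629090655094195
tin [ 0.4972 -0.0708  0.143 ] yaw 0.14937517935021524 [np.float64(0.06019773967200864), np.float64(0.06486236535935078), np.float64(0.06108405183637654), np.float64(0.06017047724612678)]
jar [ 0.5656 -0.0173  0.066 ] egg [0.5812 0.0625 0.058 ]
coaster sq corners [array([ 0.5328, -0.0333,  0.013 ]), array([ 0.4569, -0.0372,  0.013 ]), array([ 0.5364, -0.1128,  0.013 ])]
stand [373.9151 223.725 ] [ 355  205   39   38 1142] [ 0.4784 -0.3236  0.008 ]
board [0.5295 0.3023 0.014 ]
[[0.6457 0.3997 0.014 ]
 [0.6583 0.2252 0.014 ]
 [0.413  0.2048 0.014 ]
 [0.4011 0.3795 0.014 ]]
```

```bash
cat > go.py <<'E'
import sys; from h import *
from scipy.spatial.transform import Rotation as S
# usage: go.py x y z psi -> shift (cm) and turn in present tool axes
x,y,z,psi=map(float,sys.argv[1:5]); o=ctrl.get_obs()
R=S.from_rotvec(o["tool_rot"]); G=S.from_matrix(S.from_euler('z',psi).as_matrix()@np.diag([1,-1,-1.]))
d=np.array([x,y,z])-o["tool_pos"]
print("shift cm",(R.inv().apply(d)*100).round(2),"turn",(R.inv()*G).as_rotvec().round(3),"at",np.round(o["tool_pos"],4),"F",np.round(o["contact_force"],1),"open",round(o["opening"],4),"grip",round(o["grip_force"],1),"t",round(o["t"],2))
E
python3 go.py .495 .0205 .24 1.571
```

```text
shift cm [ 46.92 -46.61  -0.87] turn [ 0.    -0.    -1.203] at [ 0.2247 -0.5832  0.2313] F [ 0.5 -0.1  0.1] open 0.0852 grip 0.0 t 1.1
```

```bash
python3 -m handwheel '[[[46.9,-46.6,-0.9],[0,0,-1.203]],[[46.9,-46.6,-0.9],[0,0,-1.203]],[[46.9,-46.6,-0.9],[0,0,-1.203]],[[46.9,-46.6,-0.9],[0,0,-1.203]],[[46.9,-46.6,-0.9],[0,0,-1.203]]]' -1 40; python3 go.py .495 .0205 .24 1.571
```

```text
t: 1.72
tool_pos: [0.3529, -0.2962, 0.2358]
tool_rot: [2.49, 1.914, 0.0]
contact_force: [0.5, -0.0, 0.2]
opening: 0.0857
grip_force: 0.0
shift cm [34.26  5.6  -0.43] turn [ 0.001  0.    -0.26 ] at [ 0.3529 -0.2962  0.2358] F [ 0.5 -0.   0.2] open 0.0857 grip 0.0 t 1.73
```

```bash
python3 -m handwheel '[[[34,5.5,-0.4],[0,0,-0.26]],[[34,5.5,-0.4],[0,0,-0.26]],[[34,5.5,-0.4],[0,0,-0.26]],[[34,5.5,-0.4],[0,0,-0.26]],[[34,5.5,-0.4],[0,0,-0.26]]]' >/dev/null; python3 go.py .495 .0205 .24 1.571
```

```text
shift cm [ 3.19  1.28 -0.03] turn [ 0.001  0.    -0.006] at [ 0.4821 -0.0114  0.2397] F [ 1.2 -0.7 -0.4] open 0.0855 grip 0.0 t 2.35
```

```bash
python3 -m handwheel '[[[2,0.9,0],[0,0,0]],[[2,0.9,0],[0,0,0]],[[2,0.9,0],[0,0,0]]]' >/dev/null; python3 go.py .495 .0205 .102 1.571; python3 - <<'E'
from h import *
cv2.imwrite("pics/s1.png",cv2.resize(ctrl.get_image("scene")[80:240,130:330],None,fx=3,fy=3))
E
```

```text
shift cm [ 1.47  0.46 13.71] turn [-0.     0.    -0.006] at [0.4903 0.0059 0.2391] F [-0.4 -0.9 -0.5] open 0.0855 grip 0.0 t 2.73
```

View pics/s1.png

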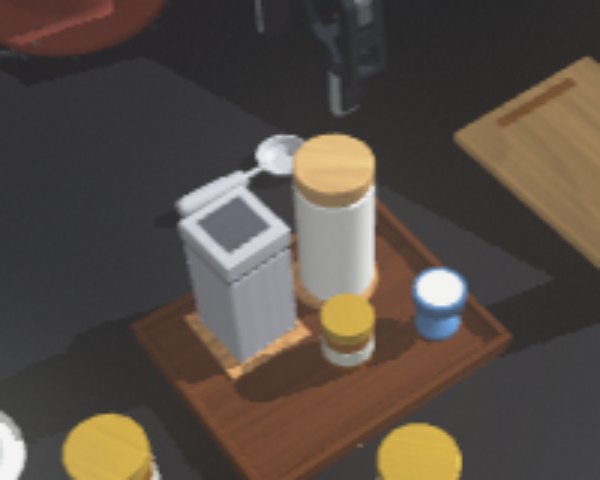

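The gripper is above the canister (lid at crop (335,170)), and nothing else has moved. I'll line up and go down.

```bash
python3 -m handwheel '[[[1.5,0.5,3],[0,0,0]],[[1.5,0.5,3],[0,0,0]],[[1.5,0.5,3],[0,0,0]]]' >/dev/null; python3 go.py .495 .0205 .102 1.571
```

```text
shift cm [-0.   -0.07 10.79] turn [ 0.001  0.    -0.007] at [0.4957 0.0206 0.2099] F [-0.6 -0.7  0.3] open 0.0853 grip 0.0 t 3.15
```

```bash
python3 -m handwheel '[[[0,0,4],[0,0,0]],[[0,0,7],[0,0,0]],[[0,0,9.5],[0,0,0]],[[0,0,10.8],[0,0,0]],[[0,0,10.8],[0,0,0]]]' | grep force; python3 go.py .495 .0205 .102 1.571;  python3 -m handwheel '[[[0,0,0],[0,0,0]],[[0,0,0],[0,0,0]],[[0,0,0],[0,0,0]],[[0,0,0],[0,0,0]],[[0,0,0],[0,0,0]]]' 1 40; python3 go.py .47 .295 .18 1.571
```

```text
contact_force: [-0.2, 0.2, 1.0]
grip_force: 0.0
shift cm [-0.06 -0.06 -0.07] turn [-0.     0.    -0.006] at [0.4956 0.0211 0.1013] F [-0.2  0.2  1. ] open 0.0855 grip 0.0 t 3.77
t: 4.4
tool_pos: [0.4963, 0.0214, 0.1031]
tool_rot: [2.226, 2.215, 0.001]
contact_force: [-4.1, 0.3, 6.0]
opening: 0.0638
grip_force: 42.8
shift cm [27.34 -2.76 -7.71] turn [ 0.001  0.001 -0.005] at [0.4963 0.0214 0.1031] F [-4.1  0.3  6. ] open 0.0638 grip 42.8 t 4.4
```

```bash
python3 -m handwheel '[[[0,0,-2],[0,0,0]],[[0,0,-4],[0,0,0]],[[0,0,-6],[0,0,0]],[[0,0,-7.5],[0,0,0]],[[0,0,-7.5],[0,0,0]]]' >/dev/null
python3 -m handwheel '[[[4,-0.4,0],[0,0,0]],[[9,-0.9,0],[0,0,0]],[[14,-1.4,0],[0,0,0]],[[19,-1.9,0],[0,0,0]],[[23,-2.4,0],[0,0,0]]]' >/dev/null;python3 go.py .465 .295 .118 1.571
```

```text
shift cm [ 4.17 -0.69  5.66] turn [-0.002  0.001 -0.005] at [0.4718 0.2533 0.1746] F [ 0.9  0.8 -3.8] open 0.0635 grip 44.7 t 5.65
```

```bash
python3 -m handwheel '[[[2,-0.3,0],[0,0,0]],[[3.6,-0.6,0],[0,0,0]],[[3.6,-0.6,1.5],[0,0,0]],[[3.6,-0.6,3.5],[0,0,0]],[[3.6,-0.6,5],[0,0,0]]]' >/dev/null
python3 -m handwheel '[[[0,0,0.5],[0,0,0]],[[0,0,0.5],[0,0,0]]]' >/dev/null;python3 go.py .465 .295 .103 1.571
```

```text
shift cm [ 0.77 -0.2   1.76] turn [-0.001  0.    -0.006] at [0.467  0.2872 0.1206] F [-0.1 -1.  -4.3] open 0.0632 grip 44.9 t 6.53
```

```bash
python3 -m handwheel '[[[0.4,0,0.6],[0,0,0]],[[0.7,0,1],[0,0,0]],[[0.7,0,1.3],[0,0,0]],[[0.7,0,1.5],[0,0,0]],[[0.7,0,1.5],[0,0,0]]]' >/dev/null; python3 go.py .465 .295 .103 1.571;python3 -m handwheel '[[[0,0,0.15],[0,0,0]],[[0,0,0.3],[0,0,0]],[[0,0,0.3],[0,0,0]]]' >/dev/null; python3 go.py .465 .295 .103 1.571
```

```text
shift cm [ 0.04 -0.2   0.3 ] turn [-0.     0.    -0.006] at [0.467  0.2946 0.106 ] F [-0.7 -0.1 -4.2] open 0.0632 grip 44.9 t 7.15
shift cm [ 0.01 -0.24  0.13] turn [ 0.    -0.    -0.006] at [0.4674 0.2948 0.1043] F [-2.9 -0.5  4.2] open 0.0635 grip 45.5 t 7.53
```

```bash
python3 -m handwheel '[[[0,0,0],[0,0,0]],[[0,0,0],[0,0,0]],[[0,0,0],[0,0,0]],[[0,0,0],[0,0,0]]]' -1 | grep -E "force|open"; python3 -m handwheel '[[[0,0,-4],[0,0,0]],[[0,0,-8],[0,0,0]],[[0,0,-11],[0,0,0]],[[0,0,-11],[0,0,0]]]' | grep -E "tool|force|open"; python3 go.py .497 -.071 .215 1.72
```

```text
contact_force: [-0.2, -0.0, -1.1]
opening: 0.0852
grip_force: 0.0
tool_pos: [0.4688, 0.2955, 0.2166]
tool_rot: [2.226, 2.214, 0.01]
contact_force: [-0.8, -0.7, -0.3]
opening: 0.0855
grip_force: 0.0
shift cm [-36.63   3.02   0.08] turn [ 0.006 -0.002 -0.155] at [0.4688 0.2955 0.2166] F [-0.8 -0.7 -0.3] open 0.0855 grip 0.0 t 8.53
```

```bash
python3 -m handwheel '[[[-36.6,-3,0],[0,0,-0.15]],[[-36.6,-3,0],[0,0,-0.15]],[[-36.6,-3,0],[0,0,-0.15]],[[-36.6,-3,0],[0,0,-0.15]],[[-36.6,-3,0],[0,0,-0.15]]]' >/dev/null; python3 go.py .497 -.071 .215 1.72; python3 - <<'E'
from h import *
im=ctrl.get_image("top");cv2.imwrite("pics/top1.png",cv2.resize(im[145:270,90:325],None,fx=3.3,fy=3.3,interpolation=cv2.INTER_CUBIC))
E
```

```text
shift cm [-6.06  5.01 -0.38] turn [-0.002 -0.001 -0.004] at [ 0.4387 -0.0183  0.2113] F [ 1.2 -0.1  0.4] open 0.0854 grip 0.0 t 9.15
```

View pics/top1.png

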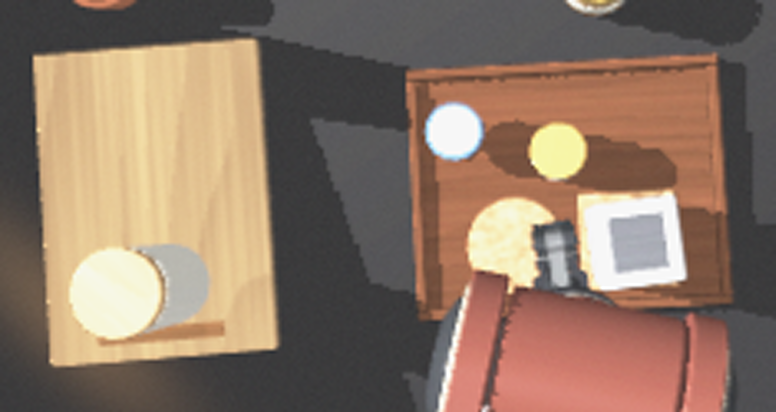

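The canister stands upright on the board (lid at crop (116,293)) and its round coaster is bare at crop (512,240). My sideways shift had the wrong sign, so I'm correcting that now.

```bash
python3 -m handwheel '[[[-6.0,5.0,0],[0,0,0]],[[-6.0,5.0,0],[0,0,0]],[[-6.0,5,0],[0,0,0]],[[-6.0,5,0],[0,0,0]]]' >/dev/null; python3 go.py .497 -.071 .093 1.72
```

```text
shift cm [-0.34 -0.06 11.95] turn [-0.001 -0.001 -0.003] at [ 0.4973 -0.0676  0.2125] F [ 0.1 -0.3  0.6] open 0.0855 grip 0.0 t 9.7
```

```bash
python3 -m handwheel '[[[-0.3,0,4],[0,0,0]],[[-0.3,0,7.5],[0,0,0]],[[-0.3,0,10.5],[0,0,0]],[[-0.3,0,11.9],[0,0,0]],[[-0.3,0,11.9],[0,0,0]]]' | grep force; python3 go.py .497 -.071 .093 1.72;  python3 -m handwheel '[[[0,0,0],[0,0,0]],[[0,0,0],[0,0,0]],[[0,0,0],[0,0,0]],[[0,0,0],[0,0,0]],[[0,0,0],[0,0,0]]]' 1 40; python3 go.py .595 .305 .175 1.72
```

```text
contact_force: [0.3, -0.1, 0.5]
grip_force: 0.0
shift cm [ 0.   -0.07  0.06] turn [-0.001 -0.001 -0.004] at [ 0.4977 -0.0709  0.0936] F [ 0.3 -0.1  0.5] open 0.0851 grip 0.0 t 10.32
t: 10.95
tool_pos: [0.4994, -0.0721, 0.0962]
tool_rot: [2.054, 2.374, 0.001]
contact_force: [-2.2, -0.1, 6.7]
opening: 0.0605
grip_force: 43.3
shift cm [35.94 14.9  -7.89] turn [ 0.002  0.001 -0.005] at [ 0.4994 -0.0721  0.0962] F [-2.2 -0.1  6.7] open 0.0605 grip 43.3 t 10.95
```

```bash
python3 -m handwheel '[[[0,0,-2],[0,0,0]],[[0,0,-4],[0,0,0]],[[0,0,-6],[0,0,0]],[[0,0,-8],[0,0,0]],[[0,0,-8],[0,0,0]]]' >/dev/null
python3 -m handwheel '[[[4,1.6,0],[0,0,0]],[[9,3.7,0],[0,0,0]],[[14,5.8,0],[0,0,0]],[[19,7.9,0],[0,0,0]],[[24,10,0],[0,0,0]]]' >/dev/null;python3 go.py .595 .305 .11 1.72
```

```text
shift cm [11.73  5.    6.26] turn [-0.002  0.    -0.005] at [0.5625 0.1818 0.1728] F [ 0.4  0.  -2.9] open 0.0609 grip 44.4 t 12.2
```

```bash
python3 -m handwheel '[[[4,1.7,0],[0,0,0]],[[8,3.4,0],[0,0,0]],[[10.8,4.6,0],[0,0,0]],[[10.8,4.6,0],[0,0,0]],[[10.8,4.6,0],[0,0,0]]]' >/dev/null
python3 go.py .595 .305 .11 1.72; python3 -m handwheel '[[[0,0,2],[0,0,0]],[[0,0,4],[0,0,0]],[[0,0,5.5],[0,0,0]],[[0,0,6],[0,0,0]],[[0,0,6],[0,0,0]]]' >/dev/null
python3 go.py .595 .305 .0965 1.72
```

```text
shift cm [1.15 0.46 6.28] turn [-0.002  0.001 -0.005] at [0.5922 0.293  0.1728] F [ 0.  -0.9 -3.5] open 0.0606 grip 44.9 t 12.82
shift cm [1.1  0.4  1.71] turn [-0.001  0.    -0.005] at [0.5926 0.2935 0.1136] F [ 1.2  0.1 -2.8] open 0.0606 grip 44.8 t 13.45
```

```bash
python3 -m handwheel '[[[0,0,0.5],[0,0,0]],[[0,0,1],[0,0,0]],[[0,0,1.4],[0,0,0]],[[0,0,1.6],[0,0,0]],[[0,0,1.6],[0,0,0]]]' >/dev/null
python3 go.py .595 .305 .0965 1.72; python3 -m handwheel '[[[0,0,0.15],[0,0,0]],[[0,0,0.3],[0,0,0]],[[0,0,0.3],[0,0,0]]]' >/dev/null;python3 go.py .595 .305 .0965 1.72
```

```text
shift cm [1.1  0.39 0.14] turn [-0.     0.    -0.005] at [0.5927 0.2936 0.098 ] F [-0.3 -0.8 -3.2] open 0.0608 grip 44.9 t 14.07
shift cm [1.08 0.34 0.08] turn [ 0.001 -0.    -0.005] at [0.5932 0.2938 0.0973] F [-3.3 -1.   5.9] open 0.0608 grip 45.8 t 14.45
```

```bash
python3 -m handwheel '[[[0,0,0],[0,0,0]],[[0,0,0],[0,0,0]],[[0,0,0],[0,0,0]],[[0,0,0],[0,0,0]]]' -1 | grep -E "force|open"; python3 -m handwheel '[[[0,0,-4],[0,0,0]],[[0,0,-8],[0,0,0]],[[0,0,-11],[0,0,0]],[[0,0,-11],[0,0,0]]]' | grep -E "tool|force|open"; python3 - <<'E'
from h import *
im=ctrl.get_image("top");cv2.imwrite("pics/top2f.png",im);cv2.imwrite("pics/top2.png",cv2.resize(im[150:250,205:325],None,fx=6,fy=6,interpolation=cv2.INTER_CUBIC))
cv2.imwrite("pics/sc2.png",ctrl.get_image("scene"))
E
python3 go.py .5655 -.0173 .14 1.571
```

```text
contact_force: [0.7, 1.3, 0.6]
opening: 0.0852
grip_force: 0.0
tool_pos: [0.5946, 0.2943, 0.2091]
tool_rot: [2.053, 2.373, 0.009]
contact_force: [-0.1, -0.4, -0.5]
opening: 0.0856
grip_force: 0.0
shift cm [-30.37  -7.15   6.45] turn [-0.001  0.     0.144] at [0.5926 0.2935 0.2044] F [ 0.5 -0.3 -0.5] open 0.0855 grip 0.0 t 15.55
```

View pics/top2.png

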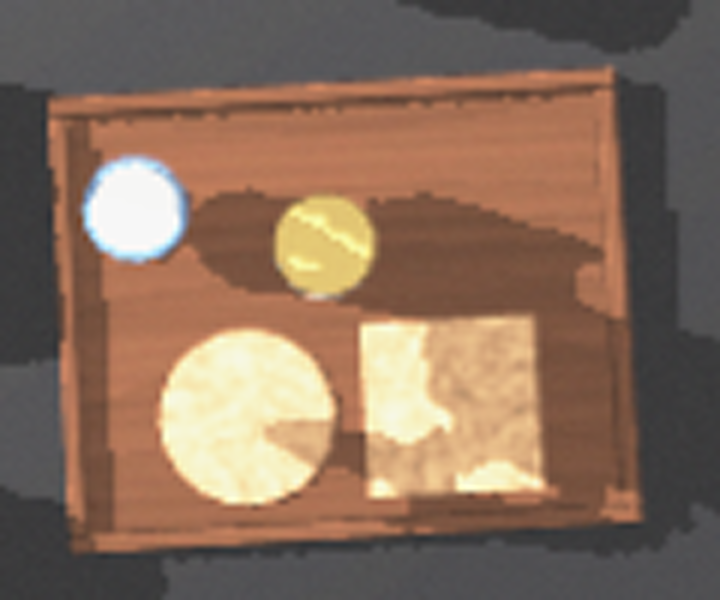

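View pics/sc2.png

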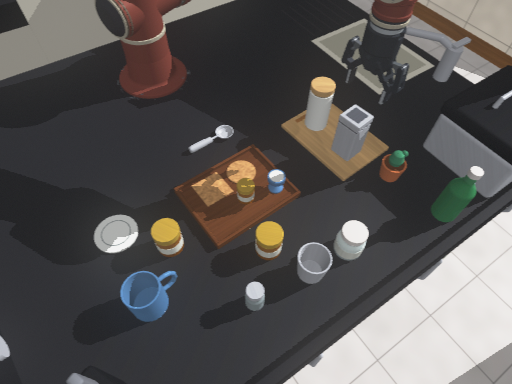

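Both stand upright on the board (canister (320,105), tin (352,132) in the scene view), and the jar hasn't moved. The bare coasters show clearly in the tray crop: round centre (247,417), square centre (452,406).

```bash
python3 - <<'E'
from h import *
f=lambda c,z: ray("top",[(c[0]+.5)/6-.5+205,(c[1]+.5)/6-.5+150],z).round(4)
print("round",f((247,417),.013),"square",f((452,406.5),.013),"jar",f((325,246),.066))
E
python3 -m handwheel '[[[-30.4,-7.1,0],[0,0,0.144]],[[-30.4,-7.1,0],[0,0,0.144]],[[-30.4,-7.1,0],[0,0,0.144]],[[-30.4,-7.1,0],[0,0,0.144]],[[-30.4,-7.1,0],[0,0,0.144]]]' >/dev/null;python3 go.py .5655 -.0173 .14 1.571
```

```text
round [0.4927 0.0166 0.013 ] square [ 0.4968 -0.0736  0.013 ] jar [ 0.5652 -0.0173  0.066 ]
shift cm [0.18 0.11 6.25] turn [-0.004 -0.001  0.001] at [ 0.5647 -0.0191  0.2025] F [ 0.1 -0.3  0. ] open 0.0854 grip 0.0 t 16.18
```

```bash
python3 -m handwheel '[[[0.2,0,5],[0,0,0]],[[0.2,0,9],[0,0,0]],[[0.2,0,12],[0,0,0]],[[0.2,0,14],[0,0,0]],[[0.2,0,14],[0,0,0]]]' | grep force;python3 go.py .5655 -.0173 .023 1.571
```

```text
contact_force: [-0.2, 0.2, 0.4]
grip_force: 0.0
shift cm [-0.23  0.14  3.93] turn [-0.005 -0.001  0.   ] at [ 0.5643 -0.0151  0.0623] F [-0.2  0.2  0.4] open 0.085 grip 0.0 t 16.8
```

```bash
python3 -m handwheel '[[[-0.2,-0.1,1.5],[0,0,0]],[[-0.2,-0.1,3],[0,0,0]],[[-0.2,-0.1,3.9],[0,0,0]],[[-0.2,-0.1,3.9],[0,0,0]]]' | grep force;python3 go.py .5655 -.0173 .023 1.571;python3 -m handwheel '[[[0,0,0],[0,0,0]],[[0,0,0],[0,0,0]],[[0,0,0],[0,0,0]],[[0,0,0],[0,0,0]],[[0,0,0],[0,0,0]]]' 1 30;python3 go.py .4784 -.3236 .12 1.571
```

```text
contact_force: [0.1, -0.4, -0.2]
grip_force: 0.0
shift cm [-0.    0.09  0.21] turn [-0.002 -0.     0.   ] at [ 0.5646 -0.0173  0.0251] F [ 0.1 -0.4 -0.2] open 0.0852 grip 0.0 t 17.3
t: 17.92
tool_pos: [0.5658, -0.0175, 0.0269]
tool_rot: [2.22, 2.221, 0.001]
contact_force: [-1.3, 0.7, 4.5]
opening: 0.0421
grip_force: 30.3
shift cm [-30.61  -8.75  -9.31] turn [0.001 0.    0.   ] at [ 0.5658 -0.0175  0.0269] F [-1.3  0.7  4.5] open 0.0421 grip 30.3 t 17.93
```

```bash
python3 -m handwheel '[[[0,0,-2],[0,0,0]],[[0,0,-4.5],[0,0,0]],[[0,0,-7],[0,0,0]],[[0,0,-9.3],[0,0,0]],[[0,0,-9.3],[0,0,0]]]' >/dev/null
python3 -m handwheel '[[[-4,-1.2,0],[0,0,0]],[[-9,-2.6,0],[0,0,0]],[[-14,-4,0],[0,0,0]],[[-19,-5.5,0],[0,0,0]],[[-24,-6.9,0],[0,0,0]]]' >/dev/null;python3 go.py .4784 -.3236 .08 1.571
```

```text
shift cm [-6.52 -1.66  3.78] turn [-0.001 -0.001  0.   ] at [ 0.495  -0.2585  0.1179] F [ 1.  -1.  -1.2] open 0.0421 grip 30.8 t 19.18
```

```bash
python3 -m handwheel '[[[-3,-1,0],[0,0,0]],[[-5.6,-1.6,0],[0,0,0]],[[-5.6,-1.6,0],[0,0,0]],[[-5.6,-1.6,1.5],[0,0,0]],[[-5.6,-1.6,3],[0,0,0]]]' >/dev/null;python3 go.py .4784 -.3236 .0245 1.571;python3 - <<'E'
from h import *
im=ctrl.get_image("scene");cv2.imwrite("pics/s3.png",cv2.resize(im[140:300,50:230],None,fx=3.5,fy=3.5,interpolation=cv2.INTER_CUBIC))
E
```

```text
shift cm [-1.15 -0.18  6.28] turn [-0.001 -0.001  0.001] at [ 0.4803 -0.3121  0.0873] F [ 0.4  0.2 -2.7] open 0.0418 grip 30.8 t 19.8
```

View pics/s3.png

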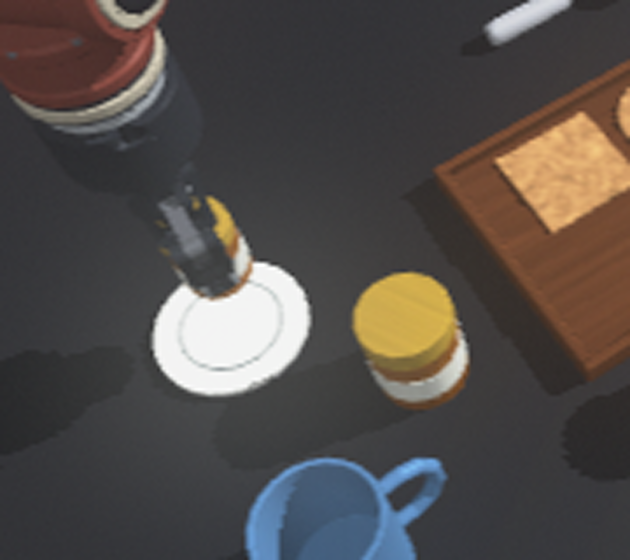

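The jar is held upright above the stand, whose ring centre is at crop (231,327).

```bash
python3 - <<'E'
from h import *
print(ray("scene",[50+231.5/3.5-.5,140+327.5/3.5-.5],.008))
E
python3 -m handwheel '[[[-0.6,-0.1,1.5],[0,0,0]],[[-1.2,-0.2,3],[0,0,0]],[[-1.2,-0.2,4.4],[0,0,0]],[[-1.2,-0.2,5.3],[0,0,0]],[[-1.2,-0.2,5.3],[0,0,0]]]' >/dev/null;python3 go.py .4784 -.3236 .0245 1.571
```

```text
[ 0.4809314  -0.32212731  0.008     ]
shift cm [0.13 0.05 1.05] turn [-0.001 -0.001  0.   ] at [ 0.4779 -0.3249  0.035 ] F [-0.1 -0.2 -2. ] open 0.0422 grip 30.8 t 20.48
```

```bash
python3 -m handwheel '[[[0.1,0.1,0.4],[0,0,0]],[[0.2,0.1,0.8],[0,0,0]],[[0.2,0.1,1],[0,0,0]],[[0.2,0.1,1],[0,0,0]]]' >/dev/null;python3 go.py .48 -.323 .0245 1.571;python3 -m handwheel '[[[0,0,0.1],[0,0,0]],[[0,0,0.2],[0,0,0]],[[0,0,0.2],[0,0,0]]]' >/dev/null;python3 go.py .48 -.323 .0245 1.571
```

```text
shift cm [0.04 0.06 0.16] turn [-0. -0.  0.] at [ 0.4794 -0.3234  0.0261] F [ 0.1 -0.  -2.1] open 0.0422 grip 30.8 t 20.98
shift cm [0.07 0.03 0.04] turn [0. 0. 0.] at [ 0.4797 -0.3237  0.0249] F [-2.9  1.   3.3] open 0.0425 grip 31.1 t 21.35
```

Contact. Now I'll release, rise and check.

```bash
python3 -m handwheel '[[[0,0,0],[0,0,0]],[[0,0,0],[0,0,0]],[[0,0,0],[0,0,0]],[[0,0,0],[0,0,0]]]' -1 | grep -E "force|open"; python3 -m handwheel '[[[0,0,-4],[0,0,0]],[[0,0,-9],[0,0,0]],[[0,0,-14],[0,0,0]],[[0,0,-19],[0,0,0]],[[0,0,-19],[0,0,0]]]' | grep -E "tool|force|open"; python3 go.py .593 .2937 .21 1.72; python3 - <<'E'
from h import *
im=ctrl.get_image("scene");cv2.imwrite("pics/s4.png",im[80:330,50:440])
E
```

```text
contact_force: [0.2, -0.0, 0.7]
opening: 0.0857
grip_force: 0.0
tool_pos: [0.4818, -0.3255, 0.2206]
tool_rot: [2.213, 2.214, 0.001]
contact_force: [0.2, -0.7, 0.9]
opening: 0.0853
grip_force: 0.0
shift cm [61.92 11.15  0.7 ] turn [ 0.008  0.008 -0.149] at [ 0.4818 -0.3255  0.2206] F [ 0.2 -0.7  0.9] open 0.0853 grip 0.0 t 22.48
```

View pics/s4.png

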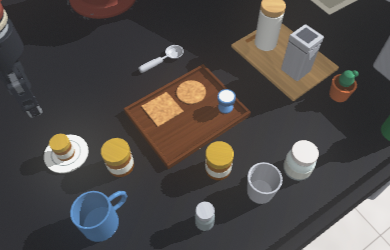

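The jar stands on the pot stand (crop (62,148)), and both tall ones still stand on the board. The tin goes back first.

```bash
python3 -m handwheel '[[[62,11.1,0.5],[0,0,-0.149]],[[62,11.1,0.5],[0,0,-0.149]],[[62,11.1,0.5],[0,0,-0.149]],[[62,11.1,0.5],[0,0,-0.149]],[[62,11.1,0.5],[0,0,-0.149]]]' >/dev/null;python3 go.py .593 .2937 .21 1.72
```

```text
shift cm [29.52 10.47 -0.06] turn [-0.003 -0.001  0.   ] at [ 0.5334 -0.0137  0.2094] F [ 0.8 -0.2 -0.3] open 0.0853 grip 0.0 t 23.15
```

```bash
sed -n 1,1p /dev/null; python3 go.py .593 .2937 .21 1.72 | cut -c1-60
```

```text
shift cm [29.52 10.47 -0.06] turn [-0.003 -0.001  0.   ] at
```

```bash
python3 -m handwheel '[[[28.5,10.3,0],[0,0,0]],[[28.5,10.3,0],[0,0,0]],[[28.5,10.3,0],[0,0,0]],[[28.5,10.3,0],[0,0,0]],[[28.5,10.3,0],[0,0,0]]]' >/dev/null;python3 -m handwheel '[[[0,0,0],[0,0,0]],[[0,0,0],[0,0,0]]]' >/dev/null;python3 go.py .593 .2937 .0955 1.72
```

```text
shift cm [ 1.29  0.24 11.4 ] turn [-0.003  0.001  0.001] at [0.5929 0.2808 0.2095] F [-0.1 -0.2  0.6] open 0.0855 grip 0.0 t 24.02
```

```bash
python3 -m handwheel '[[[1.3,0.2,3],[0,0,0]],[[1.3,0.2,6],[0,0,0]],[[1.3,0.2,9],[0,0,0]],[[1.3,0.2,11.3],[0,0,0]],[[1.3,0.2,11.3],[0,0,0]]]' | grep force; python3 go.py .593 .2937 .0955 1.72;  python3 -m handwheel '[[[0,0,0],[0,0,0]],[[0,0,0],[0,0,0]],[[0,0,0],[0,0,0]],[[0,0,0],[0,0,0]],[[0,0,0],[0,0,0]]]' 1 40 | grep -E "force|open"; python3 go.py .4985 -.0728 .175 1.72
```

```text
contact_force: [-0.3, -0.1, 0.1]
grip_force: 0.0
shift cm [0.08 0.09 0.03] turn [-0.005  0.001 -0.001] at [0.5922 0.2928 0.0958] F [-0.3 -0.1  0.1] open 0.0857 grip 0.0 t 24.65
contact_force: [-2.6, -1.8, 6.1]
opening: 0.0604
grip_force: 43.9
shift cm [-34.91 -14.98  -7.47] turn [ 0.003 -0.     0.   ] at [0.5948 0.2948 0.1008] F [-2.6 -1.8  6.1] open 0.0604 grip 43.9 t 25.27
```

```bash
python3 -m handwheel '[[[0,0,-2],[0,0,0]],[[0,0,-4],[0,0,0]],[[0,0,-6],[0,0,0]],[[0,0,-8],[0,0,0]],[[0,0,-8],[0,0,0]]]' >/dev/null; python3 go.py .4985 -.0728 .175 1.72
python3 -m handwheel '[[[-4,-1.7,0],[0,0,0]],[[-9,-3.9,0],[0,0,0]],[[-14,-6,0],[0,0,0]],[[-19,-8.2,0],[0,0,0]],[[-24,-10.3,0],[0,0,0]]]' >/dev/null;python3 go.py .4985 -.0728 .115 1.72
```

```text
shift cm [-34.93 -15.06   0.6 ] turn [ 0.005 -0.001  0.   ] at [0.5954 0.295  0.1821] F [ 0.5 -0.5 -2.5] open 0.061 grip 44.4 t 25.9
shift cm [-10.76  -4.46   6.29] turn [-0.001 -0.     0.001] at [0.5266 0.0403 0.1779] F [ 1.3  0.1 -2.9] open 0.0613 grip 44.7 t 26.52
```

```bash
python3 -m handwheel '[[[-4,-1.7,0],[0,0,0]],[[-8,-3.4,0],[0,0,0]],[[-10,-4.2,0],[0,0,0]],[[-10,-4.2,0],[0,0,0]],[[-10,-4.2,0],[0,0,0]]]' >/dev/null; python3 go.py .4985 -.0728 .115 1.72
```

```text
shift cm [-0.96 -0.39  6.32] turn [-0.001 -0.001  0.   ] at [ 0.5009 -0.0628  0.1782] F [-0.6  0.6 -3.1] open 0.0607 grip 44.7 t 27.15
```

```bash
python3 -m handwheel '[[[-0.5,-0.2,2],[0,0,0]],[[-0.9,-0.3,4],[0,0,0]],[[-0.9,-0.3,5.5],[0,0,0]],[[-0.9,-0.3,6.3],[0,0,0]],[[-0.9,-0.3,6.3],[0,0,0]]]' >/dev/null; python3 go.py .4985 -.0728 .1 1.72
```

```text
shift cm [-0.04 -0.06  1.48] turn [-0.001 -0.001  0.001] at [ 0.4991 -0.0723  0.1148] F [ 0.1 -0.  -2.1] open 0.0605 grip 44.6 t 27.77
```

```bash
python3 -m handwheel '[[[0,0,0.5],[0,0,0]],[[0,0,1],[0,0,0]],[[0,0,1.3],[0,0,0]],[[0,0,1.3],[0,0,0]]]' |grep contact; python3 -m handwheel '[[[0,0,0.2],[0,0,0]],[[0,0,0.3],[0,0,0]],[[0,0,0.3],[0,0,0]]]' |grep contact;python3 go.py .4985 -.0728 .098 1.72
```

```text
contact_force: [-0.3, -0.3, -1.9]
contact_force: [-1.1, -0.1, -1.5]
shift cm [ 0.01 -0.11  0.2 ] turn [0. 0. 0.] at [ 0.4996 -0.0727  0.1   ] F [-1.1 -0.1 -1.5] open 0.0608 grip 44.8 t 28.65
```

```bash
python3 -m handwheel '[[[0,0,0.1],[0,0,0]],[[0,0,0.2],[0,0,0]],[[0,0,0.2],[0,0,0]]]' |grep -E "contact|pos"
```

```text
tool_pos: [0.4998, -0.0729, 0.0999]
contact_force: [-6.5, 1.5, 10.0]
```

Contact. Releasing, then the canister.

```bash
python3 -m handwheel '[[[0,0,0],[0,0,0]],[[0,0,0],[0,0,0]],[[0,0,0],[0,0,0]],[[0,0,0],[0,0,0]]]' -1 | grep -E "force|open"; python3 -m handwheel '[[[0,0,-4],[0,0,0]],[[0,0,-8],[0,0,0]],[[0,0,-11.5],[0,0,0]],[[0,0,-11.5],[0,0,0]]]' | grep -E "contact"; python3 go.py .4675 .295 .21 1.571
```

```text
contact_force: [0.2, -0.4, 1.0]
opening: 0.0857
grip_force: 0.0
contact_force: [0.3, -0.4, -0.1]
shift cm [36.92  2.12  0.56] turn [0.007 0.003 0.149] at [ 0.5015 -0.0733  0.2166] F [ 0.3 -0.4 -0.1] open 0.0856 grip 0.0 t 30.02
```

```bash
python3 -m handwheel '[[[36.5,2.1,0.5],[0,0,0.149]],[[36.5,2.1,0.5],[0,0,0.149]],[[36.5,2.1,0.5],[0,0,0.149]],[[36.5,2.1,0.5],[0,0,0.149]],[[36.5,2.1,0.5],[0,0,0.149]]]' >/dev/null;python3 go.py .4675 .295 .21 1.571; python3 - <<'E'
from h import *
im=ctrl.get_image("top");cv2.imwrite("pics/top5.png",cv2.resize(im[150:250,205:325],None,fx=6,fy=6,interpolation=cv2.INTER_CUBIC))
E
```

```text
shift cm [ 5.48 -0.2  -0.34] turn [-0.002  0.001  0.   ] at [0.4696 0.2402 0.2066] F [1.4 0.6 0.8] open 0.0855 grip 0.0 t 30.65
```

View pics/top5.png

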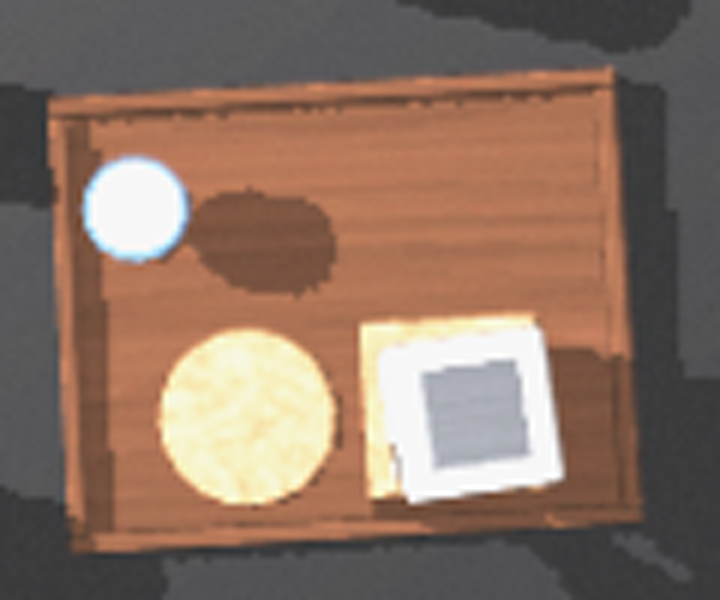

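The tin is back on its square coaster (lid centre at crop (472,414), within about 2 mm of where it started). Now the canister.

```bash
python3 -m handwheel '[[[4.6,-0.2,0],[0,0,0]],[[4.6,-0.2,0],[0,0,0]],[[4.6,-0.2,0],[0,0,0]]]' >/dev/null;python3 go.py .4675 .295 .103 1.571
```

```text
shift cm [ 1.12 -0.05 10.4 ] turn [-0.002  0.001  0.001] at [0.4682 0.2839 0.207 ] F [ 0.2 -0.2 -0.4] open 0.0854 grip 0.0 t 31.07
```

```bash
python3 -m handwheel '[[[1.1,0,2.5],[0,0,0]],[[1.1,0,5],[0,0,0]],[[1.1,0,8],[0,0,0]],[[1.1,0,10.4],[0,0,0]],[[1.1,0,10.4],[0,0,0]]]' | grep force; python3 go.py .4675 .295 .103 1.571;  python3 -m handwheel '[[[0,0,0],[0,0,0]],[[0,0,0],[0,0,0]],[[0,0,0],[0,0,0]],[[0,0,0],[0,0,0]],[[0,0,0],[0,0,0]]]' 1 40 | grep -E "force|open"; python3 -m handwheel '[[[0,0,-2],[0,0,0]],[[0,0,-4],[0,0,0]],[[0,0,-6],[0,0,0]],[[0,0,-7.5],[0,0,0]],[[0,0,-7.5],[0,0,0]]]' | grep contact; python3 go.py .495 .0195 .175 1.571
```

```text
contact_force: [0.7, 0.2, 0.6]
grip_force: 0.0
shift cm [ 0.16  0.03 -0.14] turn [-0.005  0.003 -0.002] at [0.4671 0.2933 0.1016] F [0.7 0.2 0.6] open 0.0855 grip 0.0 t 31.7
contact_force: [-3.2, -1.0, 5.8]
opening: 0.0634
grip_force: 44.5
contact_force: [0.5, 0.4, -4.9]
shift cm [-27.65   2.5    0.64] turn [ 0.004 -0.002  0.   ] at [0.4698 0.296  0.1817] F [ 0.5  0.4 -4.9] open 0.0635 grip 45.5 t 32.95
```

```bash
python3 -m handwheel '[[[-4,0.4,0],[0,0,0]],[[-9,0.8,0],[0,0,0]],[[-14,1.3,0],[0,0,0]],[[-19,1.7,0],[0,0,0]],[[-23,2.1,0],[0,0,0]]]' >/dev/null;python3 -m handwheel '[[[-1.5,0.2,0],[0,0,0]],[[-2.5,0.2,0],[0,0,0]],[[-3,0.3,0],[0,0,0]],[[-3,0.3,0],[0,0,0]],[[-3,0.3,0],[0,0,0]]]' >/dev/null;python3 go.py .495 .0195 .122 1.571
```

```text
shift cm [-1.67  0.21  5.74] turn [-0.    -0.     0.001] at [0.4928 0.0362 0.1794] F [-0.1 -1.1 -3.8] open 0.0634 grip 44.4 t 34.2
```

```bash
python3 -m handwheel '[[[-0.9,0.1,0.5],[0,0,0]],[[-1.6,0.2,2],[0,0,0]],[[-1.6,0.2,4],[0,0,0]],[[-1.6,0.2,5.5],[0,0,0]],[[-1.6,0.2,5.5],[0,0,0]]]' >/dev/null;python3 -m handwheel '[[[0,0,0.3],[0,0,0]],[[0,0,0.3],[0,0,0]]]' >/dev/null;python3 go.py .495 .0195 .107 1.571
```

```text
shift cm [ 0.01 -0.03  1.5 ] turn [0.001 0.    0.   ] at [0.4953 0.0194 0.122 ] F [-0.8 -0.2 -4.2] open 0.0631 grip 45.1 t 35.08
```

```bash
python3 -m handwheel '[[[0,0,0.5],[0,0,0]],[[0,0,0.9],[0,0,0]],[[0,0,1.2],[0,0,0]],[[0,0,1.2],[0,0,0]]]' |grep contact; python3 -m handwheel '[[[0,0,0.2],[0,0,0]],[[0,0,0.4],[0,0,0]],[[0,0,0.4],[0,0,0]]]' |grep -E "pos|contact"
```

```text
contact_force: [0.3, -0.7, -4.3]
tool_pos: [0.495, 0.0195, 0.1055]
contact_force: [0.7, -0.0, -4.7]
```

```bash
python3 -m handwheel '[[[0,0,0.1],[0,0,0]],[[0,0,0.2],[0,0,0]],[[0,0,0.2],[0,0,0]]]' |grep -E "pos|contact"
```

```text
tool_pos: [0.4952, 0.0195, 0.1053]
contact_force: [-5.4, 0.6, 8.0]
```

Contact. I'll release, rise and step clear.

```bash
python3 -m handwheel '[[[0,0,0],[0,0,0]],[[0,0,0],[0,0,0]],[[0,0,0],[0,0,0]],[[0,0,0],[0,0,0]]]' -1 | grep -E "force|open"; python3 -m handwheel '[[[0,0,-4],[0,0,0]],[[0,0,-8],[0,0,0]],[[0,0,-12],[0,0,0]],[[0,0,-15],[0,0,0]]]' | grep -E "contact"; python3 -m handwheel '[[[25,0,0],[0,0,0]],[[25,0,0],[0,0,0]],[[25,0,0],[0,0,0]],[[25,0,0],[0,0,0]],[[25,0,0],[0,0,0]]]' | grep -E "tool_pos";python3 - <<'E'
from h import *
a=ctrl.get_image("scene")[80:330,50:440];b=cv2.resize(ctrl.get_image("top")[145:255,205:405],None,fx=3.9/2,fy=3.9/2,interpolation=cv2.INTER_CUBIC)
cv2.imwrite("pics/end.png",np.vstack([a,b[:,:390]]))
E
```

```text
contact_force: [0.2, 0.1, -0.1]
opening: 0.0853
grip_force: 0.0
contact_force: [0.3, -0.1, -0.6]
tool_pos: [0.4939, 0.273, 0.253]
```

View pics/end.png

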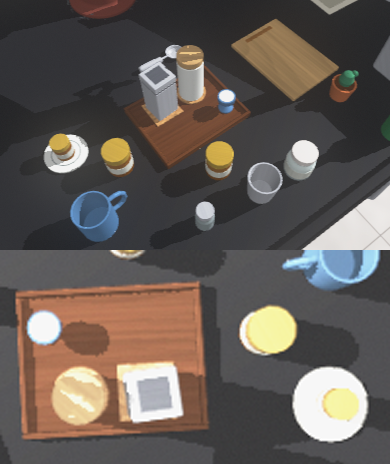

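All three are in place: the jar is centred on the stand (the 5.6 px offset in the top view matches the roughly 6.7 px expected from its height), and the canister and tin are upright on their coasters. Nothing else has moved.

```bash
python3 -c "
from station import ctrl
print(ctrl.finish_job())"
```

```text
the job is handed in; nothing more can be done
None
```

The job is handed in: the jar stands in the middle of the pot stand, the canister and the tin are back on their coasters, and the egg cup, mug and cactus show no movement in the last pictures; the hand-in call returned no verdict.

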